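Load the ink-tin shaker

TASK

Load the shaker with all the small ink tins on the bench: loosen the clamp knob fully, draw the carriage all the way out, then set each tin upright on a sprung pad of its own and hold it down until the brass latch has caught. Once all are latched, push the carriage fully home under the bridge bar and turn the clamp knob tight again. Leave the big tin, the glue bottle and the pen pot where they stand.

Things in the scene. Friction and masses are not known exactly. Their poses are not given: they have to be found in the camera images.
- shaker: grey bench shaker, fixed; bed 250 x 300 x 20 mm. Origin at table level near the bed's centre; +x points away from the robot to its motor box (85 mm high, x = 135 to 235 mm), +z up. A dark bridge bar lies across it along y, over x = 25 to 55 mm, on posts at y = +-142 mm; underside 103 mm, top 115 mm above the table. Place and yaw vary
- carriage (a joint): how far the aluminium carriage with the three seats is drawn out along the shaker's -x, m: 0 = fully home (seats under the bridge bar), 0.11 = fully out at its stop. About 2 N of friction; stays where left. Locked while the clamp is tight. A tin on a raised pad is 7 mm too tall to pass under the bridge
- pull_bar (a point): middle of the carriage's black pull bar: 12 mm square, 80 mm long along the shaker's y, its centre 80 mm above the table, on two stems at y = +-30 mm, so the middle 50 mm is free beneath and can be pinched from above. Moves with the carriage, 75 mm in front (-x) of the row of seats
- clamp (a joint): turn of the black clamp knob, rad: 0 = tight (the pin under it stands in the slot of the carriage's ear), grows counter-clockwise seen from above to 1.35 = fully loose (pin lifted clear from 1.15 on). About 0.1 N m of friction; stays where it is left. The pin enters the slot only when the carriage is within 3 mm of home
- clamp_grip (a point): grip point of the clamp knob, on its upright axis at the shaker's x = 0, y = -181 mm, 86 mm above the table. The knob's bar grip is 44 mm long, 14 mm wide, from 65 to 98 mm above the table; it lies along the point's x axis, which is the shaker's x axis at joint 0, and turns with the knob
- seat1 (a point): centre of the top of the left, shaker y = +80 mm seat pad: a black rubber disc of 64 mm diameter on a sprung plunger, inside four upright pins 6 mm tall at its diagonals that leave 3.5 mm of play all round a small tin. 65 mm above the table when up; moves with the pad and the carriage
- pad1 (a joint): how far seat pad 1 is pressed down, m: 0 = up, 0.015 = bottomed. Spring: 5.5 N at 0 (carries a tin without sinking) to 9 N at the bottom. Its latch can catch once it is beyond 0.0125; latched it rests at about 0.012 and stays down (there is no release)
- latch1 (a joint): travel of the small brass latch bolt behind (+x of) pad 1, m: 0 = held back by the raised pad, 0.007 = fully over the pad's tongue, holding it down. The bolt is damped: it needs the pad held down for about 0.7 s to come across. Its top is 57 mm above the table, 40 to 52 mm behind the seat's centre
- seat2 (a point): centre of the top of the middle, y = 0 seat pad: a black rubber disc of 64 mm diameter on a sprung plunger, inside four upright pins 6 mm tall at its diagonals that leave 3.5 mm of play all round a small tin. 65 mm above the table when up; moves with the pad and the carriage
- pad2 (a joint): how far seat pad 2 is pressed down, m: 0 = up, 0.015 = bottomed. Spring: 5.5 N at 0 (carries a tin without sinking) to 9 N at the bottom. Its latch can catch once it is beyond 0.0125; latched it rests at about 0.012 and stays down (there is no release)
- latch2 (a joint): travel of the small brass latch bolt behind (+x of) pad 2, m: 0 = held back by the raised pad, 0.007 = fully over the pad's tongue, holding it down. The bolt is damped: it needs the pad held down for about 0.7 s to come across. Its top is 57 mm above the table, 40 to 52 mm behind the seat's centre
- seat3 (a point): centre of the top of the right, y = -80 mm seat pad: a black rubber disc of 64 mm diameter on a sprung plunger, inside four upright pins 6 mm tall at its diagonals that leave 3.5 mm of play all round a small tin. 65 mm above the table when up; moves with the pad and the carriage
- pad3 (a joint): how far seat pad 3 is pressed down, m: 0 = up, 0.015 = bottomed. Spring: 5.5 N at 0 (carries a tin without sinking) to 9 N at the bottom. Its latch can catch once it is beyond 0.0125; latched it rests at about 0.012 and stays down (there is no release)
- latch3 (a joint): travel of the small brass latch bolt behind (+x of) pad 3, m: 0 = held back by the raised pad, 0.007 = fully over the pad's tongue, holding it down. The bolt is damped: it needs the pad held down for about 0.7 s to come across. Its top is 57 mm above the table, 40 to 52 mm behind the seat's centre
- tin1: a small closed ink tin, plain metal with a paper band: upright cylinder, 56 mm diameter, 45 mm high, 0.14 to 0.26 kg. Origin: centre of its underside, z up. Absent in some runs
- tin2: a small closed ink tin, plain metal with a paper band: upright cylinder, 56 mm diameter, 45 mm high, 0.14 to 0.26 kg. Origin: centre of its underside, z up. Absent in some runs
- tin3: a small closed ink tin, plain metal with a paper band: upright cylinder, 56 mm diameter, 45 mm high, 0.14 to 0.26 kg. Origin: centre of its underside, z up. Absent in some runs
- big_tin: bystander: a large ink tin, 92 mm diameter, 95 mm high, origin under its centre; too big for the shaker
- glue: bystander: a white plastic glue bottle, 56 mm diameter, 150 mm high, origin under its centre
- pot: bystander: a steel pen pot, 76 mm diameter, 100 mm high, origin under its centre

How it is judged:
By the outcome, as a careful person would: the job done as asked, in the order asked, and still so for the second after the job is handed in, with the robot touching nothing.
Of tin1, tin2, tin3 only 2 to 3 are there at a start; the rules pass over those that are not, and their reading is None.
At some moment in a run one of tin1, tin2, tin3 may be knocked a few centimetres aside while the robot is not near it.
Once in a run the grip may slacken for a moment while it holds something.
It also fails if it takes over 210 s, if anything falls off the work surface, if the arm or the gripper's body presses on something with over 40 N, if the wrist force passes 120 N, or if a joint passes its speed limit or range.

ROBOT

A 7-joint arm with a two-finger parallel gripper is mounted at the origin on the work surface. World frame = base frame: x ahead of the robot, y to its left, z up, the work surface at z = 0. Lengths are in mm, angles in rad, forces in N, time in s.
With the tool pointing down it reaches from about 400 to 875 mm from the base axis. Payload 4.4 kg.
Tool frame: the origin (TCP) lies midway between the tips of the shut fingers; the grasp point (between the pads) lies 19 mm behind it (ctrl.grip_point_offset is the distance from the TCP to the grasp point, in mm); z points along the fingers, y is the line along which they close (so a half turn about z gives the same grasp; the last joint's range is limited). The gripper opens to 85 mm and grips with 20 to 120 N. Pads are 22 mm wide; open, the fingers measure 114 mm over their backs; the gripper's body (76 mm by 85 mm) begins 54 mm behind the grasp point. The pads swing forward as they close: fully open they stand 13 mm farther back than shut.
Start: joints at [-1.353, 0.628, 0.038, 1.517, -0.027, 0.996, -0.02], TCP at [181.979, 624.02, 231.313] pointing down, gripper open.
Joint ranges: [-3.06, 3.06], [-0.37, 2.12], [-1.25, 1.32], [0.18, 2.47], [-1.1, 4.24], [0.23, 1.98], [-2.94, 2.94]. Speed limits (rad/s): [2.57, 2.57, 3.14, 3.14, 3.14, 3.14, 3.14].

INTERFACE

Orientations are given as [roll, pitch, yaw] about the fixed x, y, z axes, in that order (R = Rz(yaw) Ry(pitch) Rx(roll)).
In Python, from cell import ctrl, eyes, status gives the robot as it stands (ctrl), with the cameras (eyes) and the readings (status).
- The arm moves only by the tool creep_tool, called after "Emit:" by a JSON object that holds its "fn" and its "kwargs", one argument or row to a line. Schema: {"type":"object","properties":{"increments":{"type":"array","items":{"type":"array","items":{"type":"array","items":{"type":"number"},"minItems":7,"maxItems":7},"minItems":1,"maxItems":12},"minItems":1,"maxItems":1},"only":{"type":"string"},"quiet":{"type":"boolean"},"lines":{"type":"string"}},"required":["increments"],"additionalProperties":false}. increments is a list that holds a single list of rows (three levels of brackets), with 1 to 12 rows, each of 7 numbers: dx, dy, dz in mm, then a rotation vector rx, ry, rz in rad, then the finger opening in mm; each row shifts and turns the commanded pose from where the row before left it, along the tool's axes as they then stand; what a row does not reach is not made up. A row lasts 1/10 s, in which the tool goes at most 50 mm and 0.15 rad, less where a joint would pass 70% of its speed; a pose out of reach is approached as far as the arm can. The fingers move at their own pace and stop on an object; the grip force is fixed at half the most. Time passes only in rows, so rows that do not move let the fingers close. The tool returns the time, the measured TCP pose, the force, the opening and the grip force at its end. only (a regular expression) keeps the lines of the reply that match it, lines (a string "A,B") keeps lines A to B, and quiet returns only ok. Input that does not fit is refused with a message, and nothing moves.
- status.read_state(): the state, without advancing time (a new reading comes with each control period).
- eyes.get_image(name): name is "side" or "top" or "wrist"; returns the picture (400x640x3 uint8, blue, green, red); there is no depth.
- eyes.calibration(name): a dict with "fx", "fy", "cx", "cy" (pixels), "k1" (the pictures are not rectified: a ray, as slopes to the right and down, at radius r is drawn at 1 + k1 r^2 times it, then the intrinsics apply), "rvec" (rotation vector, rad) and "tvec" (3), from world to camera coordinates, as OpenCV has them; the wrist camera has in their place "hand_eye" (4x4, takes a point from camera to tool coordinates, whose origin is the TCP and whose axes are the flange's). Camera axes: x right, y down, z forward; pixel columns grow to the right and rows downward; lengths in mm; the calibration is good to about 2 mm. A picture is of the moment at which its call begins: read the wrist's pose just before it. calibration takes no time and is no camera call.
- ctrl.finish_job(): hands the job in; it is judged then, once.
The state is a dict: "clock": time; "qpos": joint angles; "qd": joint speeds; "tau": joint torques, N m; "eef_pos": TCP position; "tool_rot": TCP orientation; "force": force on the tool from outside, world axes, zero at the start; "torque": the same for the moment, N m; "width": finger opening in mm; "gripper_force": force on a finger pad.
Only numpy, scipy, OpenCV 4.12 (cv2) and the standard library are available. Lean on these libraries where they do the work, as an engineer would, in place of code of your own. Each camera call takes 0.05 s, during which the arm holds its last target. There are 200 camera calls.

## Working session

There is one attempt and no reset: what is moved stays moved. The work goes in short steps, Python scripts to look and compute and a tool call to move; the robot and the scene stay as the last step left them, time stands still between calls to the robot, and variables do not carry over. Pictures are saved under pics/ and viewed, at most 14 in all, crops included, and the job is handed in when it is done.

```bash
ls; mkdir -p pics; cat > h.py <<'E'
from cell import ctrl, eyes, status
import cv2, numpy as np
from scipy.spatial.transform import Rotation as R
def cam(n):
    c=eyes.calibration(n)
    if 'rvec' in c: M=cv2.Rodrigues(np.array(c['rvec'],float))[0]; t=np.array(c['tvec'],float).ravel()
    else:
        s=status.read_state(); H=np.eye(4); H[:3,:3]=R.from_euler('xyz',s['tool_rot']).as_matrix(); H[:3,3]=s['eef_pos']
        W=np.linalg.inv(H@np.array(c['hand_eye'])); M=W[:3,:3]; t=W[:3,3]
    return c,M,t
def grab(n,f):
    C=cam(n); im=eyes.get_image(n); cv2.imwrite('pics/'+f+'.png',im); np.savez('pics/'+f+'.npz',M=C[1],t=C[2],k=[C[0][x] for x in('fx','fy','cx','cy','k1')]); return im
def load(f):
    d=np.load('pics/'+f+'.npz'); return d['k'],d['M'],d['t']
def proj(f,P):
    k,M,t=load(f); p=np.atleast_2d(P)@M.T+t; a=p[:,:2]/p[:,2:]; r2=(a**2).sum(1,keepdims=True)
    return a*(1+k[4]*r2)*k[:2]+k[2:4]
def back(f,uv,z):
    k,M,t=load(f); d=(np.atleast_2d(np.array(uv,float))-k[2:4])/k[:2]; a=d.copy()
    for _ in range(20): a=d/(1+k[4]*(a**2).sum(1,keepdims=True))
    ray=np.c_[a,np.ones(len(a))]@M; o=-M.T@t
    return o+ray*((np.atleast_1d(z)-o[2])/ray[:,2])[:,None]
def st():
    s=status.read_state(); print(s['clock'],np.round(s['eef_pos'],1),np.round(s['tool_rot'],3),np.round(s['force'],1),s['width'],s['gripper_force'],np.round(s['qpos'],2))
E
python3 - <<'E'
from h import *
st()
for n in('top','side'): grab(n,n+'0'); print(n,eyes.calibration(n))
print(ctrl.grip_point_offset, eyes.calibration('wrist'))
E
```

```text
cell.py
pics
0.0 [181.8 623.4 230.4] [-3.14   0.     2.858] [-0.6  1.  -0.3] 85.42975547182274 0.0 [-1.35  0.63  0.04  1.52 -0.03  1.   -0.02]
top {'fx': 470.3119100215203, 'fy': 470.3119100215203, 'cx': 324.67950382247153, 'cy': 206.13350186037837, 'k1': -0.1345899816868406, 'rvec': array([ 2.16638989, -2.18214805,  0.13778803]), 'tvec': array([  34.31845001,  539.75812223, 1289.24198408])}
side {'fx': 426.72962738502144, 'fy': 426.72962738502144, 'cx': 332.25933817060104, 'cy': 204.8665342648888, 'k1': -0.003441795971174867, 'rvec': array([ 2.29513631, -0.56391464,  0.24268749]), 'tvec': array([-462.34822748,  235.77446425,  820.13946518])}
18.700000000000003 {'fx': 311.7950505645091, 'fy': 311.7950505645091, 'cx': 315.58745774964376, 'cy': 201.40405776132525, 'k1': -0.020356693872631306, 'hand_eye': array([[-3.71821549e-04, -9.46327659e-01, -3.23208636e-01,
         8.37406545e+01],
       [ 9.99999242e-01,  2.75032888e-05, -1.23093366e-03,
        -2.90888960e-01],
       [ 1.17375587e-03, -3.23208849e-01,  9.46326932e-01,
        -1.43207753e+02],
       [ 0.00000000e+00,  0.00000000e+00,  0.00000000e+00,
         1.00000000e+00]])}
```

View pics/top0.png

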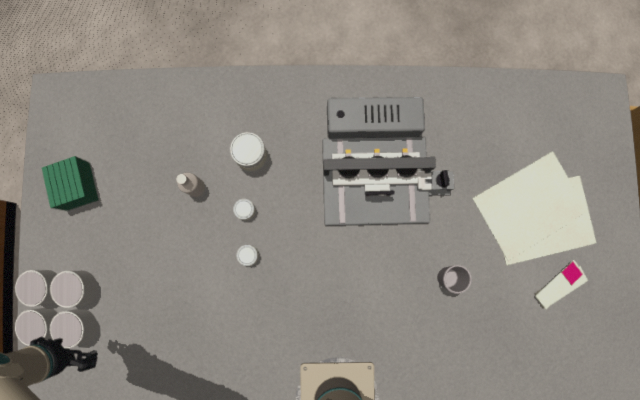

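View pics/side0.png

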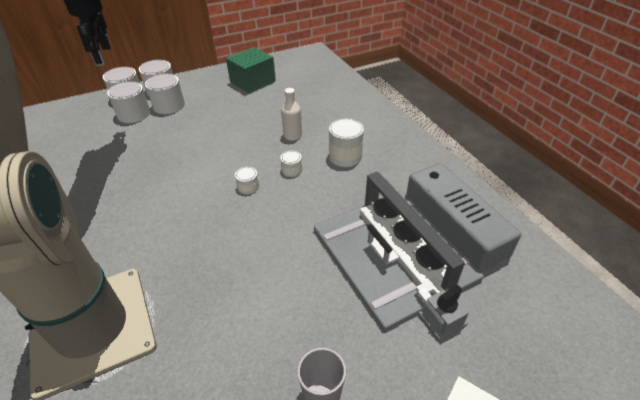

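Two small tins, at top (243,210) and (247,255). The shaker's bed front corners are at (324,225) and (429,224), the knob at (443,180), the pull bar at (377,189), the big tin at (247,150), the glue bottle at (187,182) and the pot at (456,279).

```bash
python3 - <<'E'
from h import *
b=lambda f,u,z: np.round(back(f,u,z),0)[:,:2].tolist()
print('tins top',b('top0',[[243,209],[247,255]],45),'side',b('side0',[[291,158],[246,174]],45))
print('bed',b('top0',[[324,225],[429,224]],20),'bridge',b('top0',[[323,164],[436,163]],115),'box',b('top0',[[328,98],[423,98],[424,135],[328,136]],85))
print('knob',b('top0',[[444,180]],98),b('side0',[[450,297]],98),'bar',b('top0',[[377,187]],86))
print('big,glue,pot',b('top0',[[247,149]],95),b('top0',[[183,178]],150),b('top0',[[456,275]],100))
s=status.read_state();print(R.from_euler('xyz',s['tool_rot']).as_matrix().round(2))
E
```

```bash
cat >> h.py <<'E'
def to(p=None,yaw=None):
    s=status.read_state(); M=R.from_euler('xyz',s['tool_rot']).as_matrix()
    if p is not None: print('d',np.round(M.T@(np.array(p)-s['eef_pos']),1))
    if yaw is not None: print('rotvec',np.round((R.from_matrix(M).inv()*R.from_euler('xyz',[np.pi,0,yaw])).as_rotvec(),3))
E
```

Emit:
{"fn": "creep_tool", "kwargs": {
  "increments": [
    [[-43.7,0,-4,0,0,0,85],[-43.7,0,-4,0,0,0,85],[-43.7,0,-4,0,0,0,85],[-43.7,0,-4,0,0,0,85],[-43.7,0,-4,0,0,0,85],[-43.7,0,-4,0,0,0,85],[-43.7,0,-4,0,0,0,85],[-43.7,0,-4,0,0,0,85],[-43.7,0,-4,0,0,0,85],[-43.7,0,-4,0,0,0,85]]
  ]
}}

```text
clock: 1.1
eef_pos: [602.8, 500.7, 270.9]
tool_rot: [-3.141, -0.001, 2.858]
force: [1.4, 0.9, -1.1]
width: 85.3
gripper_force: 0.0
```

Emit:
{"fn": "creep_tool", "kwargs": {
  "increments": [
    [[-13,-45,0,0,0,0,85],[-13,-45,0,0,0,0,85],[-13,-45,0,0,0,0,85],[-13,-45,0,0,0,0,85],[-13,-45,0,0,0,0,85],[-13,-45,0,0,0,0,85],[-13,-45,0,0,0,0,85],[-13,-45,0,0,0,0,85],[-13,-45,0,0,0,0,85],[-13,-45,0,0,0,0,85],[-13,-45,0,0,0,0,85],[-13,-45,0,0,0,0,85]]
  ]
}}

```text
clock: 2.3
eef_pos: [599.5, -62.3, 271.0]
tool_rot: [-3.142, -0.001, 2.858]
force: [1.1, 1.1, -0.3]
width: 84.7
gripper_force: 0.0
```

Emit:
{"fn": "creep_tool", "kwargs": {
  "increments": [
    [[-13,-45,0,0,0,0.15,85],[0,0,0,0,0,0.15,85],[0,0,0,0,0,0.15,85],[0,0,0,0,0,0.15,85],[0,0,0,0,0,0.15,85],[0,0,0,0,0,0.15,85],[0,0,0,0,0,0.15,85],[0,0,0,0,0,0.15,85],[0,0,0,0,0,0.15,85],[0,0,0,0,0,0.15,85]]
  ]
}}

```text
clock: 3.3
eef_pos: [599.6, -107.1, 270.8]
tool_rot: [-3.141, 0.0, 1.352]
force: [-0.2, 0.2, 0.3]
width: 85.1
gripper_force: 0.0
```

Emit:
{"fn": "creep_tool", "kwargs": {
  "increments": [
    [[0,0,0,0,0,0.15,85],[0,0,0,0,0,0.15,85],[0,0,0,0,0,0.15,85],[0,0,0,0,0,0.15,85],[0,0,0,0,0,0.15,85],[0,0,0,0,0,0.15,85],[0,0,0,0,0,0.15,85],[0,0,0,0,0,0.15,85],[0,0,0,0,0,0.15,85],[0,0,0,0,0,0,85],[0,0,0,0,0,0,85]]
  ]
}}

```text
clock: 4.4
eef_pos: [599.8, -107.0, 270.9]
tool_rot: [3.142, 0.001, 0.012]
force: [-0.2, -0.1, 0.7]
width: 84.9
gripper_force: 0.0
```

```bash
python3 - <<'E'
from h import *
to([620,-130,300],0); st(); im=grab('wrist','w1')
E
```

```text
d [ 19.9  23.2 -29.2]
rotvec [0.    0.001 0.012]
4.4 [ 599.8 -107.   270.9] [3.142e+00 1.000e-03 1.200e-02] [-0.2 -0.1  0.7] 84.86837383834724 0.0 [-0.35  0.66  0.83  1.6  -0.53  1.12 -0.94]
```

View pics/w1.png

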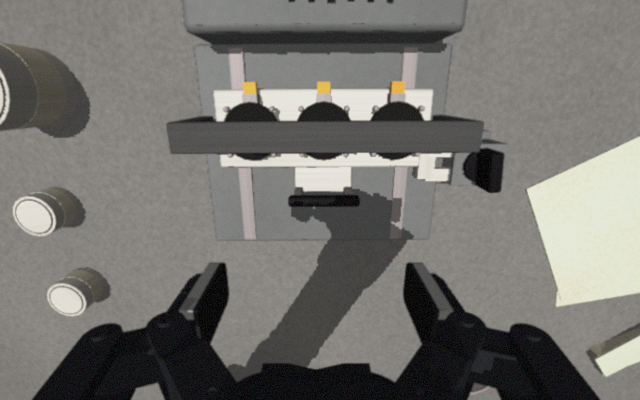

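The wrist picture shows the bridge at (168–483, 121–153), the pull bar at (289–359, 201), the knob at about (489,170), bed front corners at (216,240) and (430,240), and bed rear corners at (195,45) and (452,43).

```bash
python3 - <<'E'
from h import *
b=lambda u,z: np.round(back('w1',u,z),1)[:,:2].tolist()
print('bed front',b([[216,240],[430,240]],20))
print('bar top',b([[289,200],[359,200]],86)); print('bridge top',b([[168,124],[481,121],[168,153],[483,153]],115))
print('box',b([[185,30],[465,27]],85))
print('bolts',b([[250,88],[324,88],[398,88]],57)); print('knob',b([[491,170]],98)); print('tins',b([[37,215],[69,299]],45))
im=cv2.imread('pics/w1.png')[130:220,410:530]; cv2.imwrite('pics/c1.png',cv2.resize(im,None,fx=6,fy=6,interpolation=3))
E
```

```text
bed front [[488.8, 30.5], [491.9, -269.1]]
bar top [[571.4, -78.3], [572.3, -156.1]]
bridge top [[655.5, 31.8], [661.6, -262.0], [628.1, 35.6], [631.5, -269.4]]
box [[739.9, 17.6], [745.6, -247.1]]
bolts [[688.8, -35.7], [689.6, -115.6], [690.7, -195.5]]
knob [[610.9, -290.4]]
tins [[533.5, 251.6], [405.0, 241.9]]
```

View pics/c1.png

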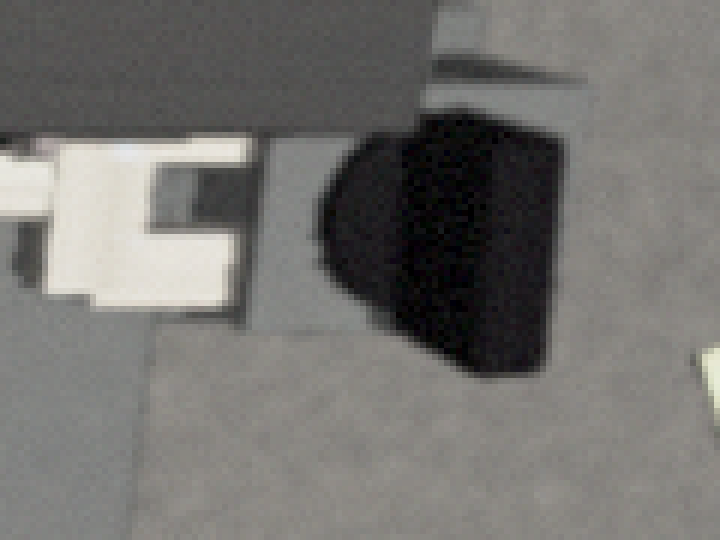

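The knob's top face is centred near (497,172), which puts its axis at about (607,-298). The shaker origin is about (604,-117), yaw 0.011. I'll move above the knob now.

Emit:
{"fn": "creep_tool", "kwargs": {
  "increments": [
    [[1.2,47.8,0,0,0,0,40],[1.2,47.8,20,0,0,0,40],[1.2,47.8,40,0,0,0,40],[1.2,47.8,40,0,0,0,40],[0,0,0,0,0,0,40],[0,0,0,0,0,0,40]]
  ]
}}

```text
clock: 5.05
eef_pos: [604.5, -278.9, 186.9]
tool_rot: [-3.141, 0.002, 0.007]
force: [0.8, 0.3, -0.6]
width: 40.1
gripper_force: 0.0
```

```bash
python3 - <<'E'
from h import *
to([607,-298,69],0.011); grab('wrist','w2'); st()
for p in([585,-291,98],[629,-291,98],[629,-305,98],[585,-305,98]): print(proj('w2',p).round(0))
E
```

```text
d [  2.6  19.3 117.9]
rotvec [-0.001  0.002 -0.004]
5.1 [ 605.7 -277.5  187.9] [-3.141 -0.     0.009] [0.7 1.1 0.4] 39.97969305666545 0.0 [-0.01  0.81  0.74  1.52 -0.6   1.05 -0.67]
[[330. 228.]]
[[331. 175.]]
[[350. 175.]]
[[347. 228.]]
```

View pics/w2.png

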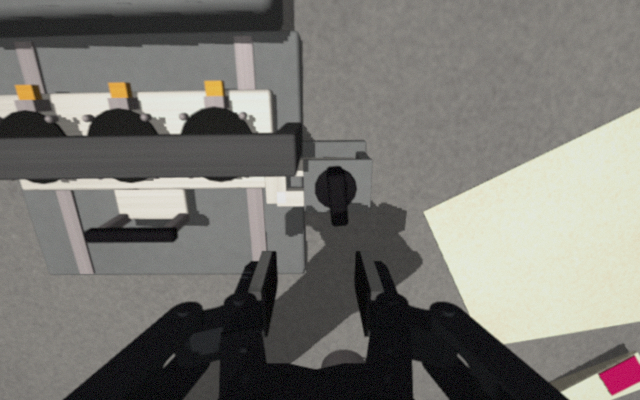

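The knob grip shows at (327–348, 166–225), within about 2 mm of the prediction. Descending to grip it.

Emit:
{"fn": "creep_tool", "kwargs": {
  "increments": [
    [[2.6,19.3,20,0,0,0,40],[0,0,30,0,0,0,40],[0,0,30,0,0,0,40],[0,0,25,0,0,0,40],[0,0,13,0,0,0,40],[0,0,0,0,0,0,40],[0,0,0,0,0,0,40]]
  ]
}}

```text
clock: 5.8
eef_pos: [609.4, -296.9, 71.3]
tool_rot: [3.141, -0.002, 0.009]
force: [0.5, -0.1, 0.5]
width: 40.1
gripper_force: 0.0
```

Emit:
{"fn": "creep_tool", "kwargs": {
  "increments": [
    [[0,0,0,0,0,0,0],[0,0,0,0,0,0,0],[0,0,0,0,0,0,0],[0,0,0,0,0,0,0],[0,0,0,0,0,0,0],[0,0,0,0,0,0,0]]
  ]
}}

```text
clock: 6.4
eef_pos: [609.5, -296.7, 71.7]
tool_rot: [-3.141, -0.003, 0.009]
force: [-0.5, 2.3, 6.0]
width: 12.8
gripper_force: 62.6
```

Emit:
{"fn": "creep_tool", "kwargs": {
  "increments": [
    [[0,0,0,0,0,-0.1,0],[0,0,0,0,0,-0.1,0],[0,0,0,0,0,-0.1,0],[0,0,0,0,0,-0.1,0],[0,0,0,0,0,-0.1,0],[0,0,0,0,0,-0.1,0],[0,0,0,0,0,0,0],[0,0,0,0,0,0,0]]
  ]
}}

```text
clock: 7.2
eef_pos: [609.3, -296.0, 71.7]
tool_rot: [-3.141, -0.003, 0.609]
force: [-1.0, 2.9, 7.2]
width: 12.9
gripper_force: 62.6
```

Emit:
{"fn": "creep_tool", "kwargs": {
  "increments": [
    [[0,0,0,0,0,-0.1,0],[0,0,0,0,0,-0.1,0],[0,0,0,0,0,-0.1,0],[0,0,0,0,0,-0.1,0],[0,0,0,0,0,-0.1,0],[0,0,0,0,0,-0.1,0],[0,0,0,0,0,-0.1,0],[0,0,0,0,0,-0.1,0],[0,0,0,0,0,0,0],[0,0,0,0,0,0,0]]
  ]
}}

```text
clock: 8.2
eef_pos: [608.5, -295.6, 71.8]
tool_rot: [3.141, -0.004, 1.402]
force: [-2.7, 5.3, 10.0]
width: 12.7
gripper_force: 70.0
```

```bash
python3 - <<'E'
from h import *
print(status.read_state()['torque']); grab('top','t2')
im=cv2.imread('pics/t2.png')[120:240,310:470]; cv2.imwrite('pics/c2.png',cv2.resize(im,None,fx=4,fy=4,interpolation=3))
E
```

```text
[ 1.11607664  0.55565282 -1.47053965]
```

View pics/c2.png

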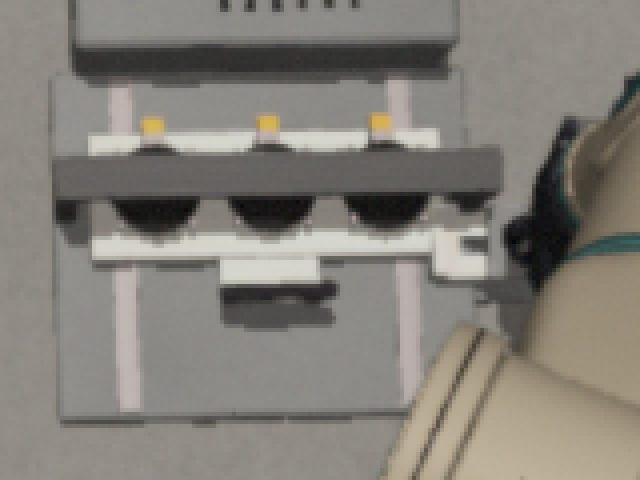

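Emit:
{"fn": "creep_tool", "kwargs": {
  "increments": [
    [[0,0,0,0,0,0.03,40],[0,0,0,0,0,0,40],[0,0,0,0,0,0,40],[0,0,-40,0,0,0,40],[0,0,-40,0,0,0,40],[0,0,-20,0,0,-0.1,40],[0,0,0,0,0,-0.1,40],[0,0,0,0,0,0,40],[0,0,0,0,0,0,40]]
  ]
}}

```text
clock: 9.15
eef_pos: [607.8, -297.1, 169.3]
tool_rot: [-3.141, -0.0, 1.575]
force: [-0.4, 0.5, 0.2]
width: 39.7
gripper_force: 0.0
```

```bash
python3 - <<'E'
from h import *
st(); to([570.5,-117,160],1.582)
E
```

```text
9.15 [ 607.8 -297.1  169.3] [-3.141 -0.     1.575] [-0.4  0.5  0.2] 39.72481001817813 0.0 [ 0.26  0.75  0.28  1.5  -0.24  0.93  0.62]
d [180.3 -36.5   9.4]
rotvec [-0.001 -0.    -0.007]
```

The arm hides the knob in this crop, and the carriage is still home with the bar at crop (278,290). Moving to the bar.

Emit:
{"fn": "creep_tool", "kwargs": {
  "increments": [
    [[45,-9.1,0,0,0,0,40],[45,-9.1,0,0,0,0,40],[45,-9.1,0,0,0,0,40],[45,-9.1,10,0,0,-0.007,40],[0,0,0,0,0,0,40],[0,0,0,0,0,0,40]]
  ]
}}

```text
clock: 9.75
eef_pos: [570.2, -115.9, 159.0]
tool_rot: [-3.14, -0.0, 1.586]
force: [0.6, -0.7, 0.4]
width: 39.7
gripper_force: 0.0
```

```bash
python3 - <<'E'
from h import *
to([570.5,-117,64],1.582); grab('wrist','w3')
print(proj('w3',[[570.5,-77,86],[570.5,-157,86]]).round(0))
E
```

```text
d [-1.1  0.4 95. ]
rotvec [-0.002 -0.     0.004]
[[318. 161.]
 [316. 262.]]
```

View pics/w3.png

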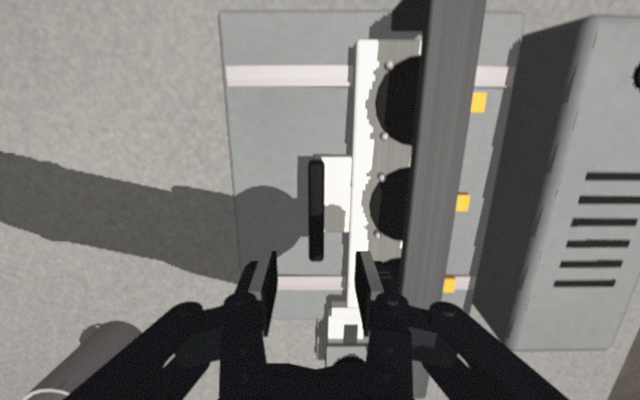

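The bar is at (309–323, 160–261), exactly as predicted. Pinching it and drawing the carriage out.

Emit:
{"fn": "creep_tool", "kwargs": {
  "increments": [
    [[-1,0,30,0,0,0,40],[0,0,30,0,0,0,40],[0,0,25,0,0,0,40],[0,0,10,0,0,0,40],[0,0,0,0,0,0,0],[0,0,0,0,0,0,0],[0,0,0,0,0,0,0],[0,0,0,0,0,0,0],[0,0,0,0,0,0,0],[0,0,0,0,0,0,0]]
  ]
}}

```text
clock: 10.8
eef_pos: [570.3, -119.7, 65.6]
tool_rot: [3.141, 0.001, 1.584]
force: [-4.2, -4.5, 0.8]
width: 10.6
gripper_force: 59.9
```

Emit:
{"fn": "creep_tool", "kwargs": {
  "increments": [
    [[0,-12,0,0,0,0,0],[0,-12,0,0,0,0,0],[0,-12,0,0,0,0,0],[0,-12,0,0,0,0,0],[0,-12,0,0,0,0,0],[0,-12,0,0,0,0,0],[0,-12,0,0,0,0,0],[0,-12,0,0,0,0,0],[0,-8,0,0,0,0,0],[0,0,0,0,0,0,0]]
  ]
}}

```text
clock: 11.8
eef_pos: [467.2, -121.3, 65.5]
tool_rot: [3.139, 0.002, 1.583]
force: [-1.9, -6.0, -1.0]
width: 10.2
gripper_force: 62.2
```

Emit:
{"fn": "creep_tool", "kwargs": {
  "increments": [
    [[0,-3,0,0,0,0,0],[0,-3,0,0,0,0,0],[0,-3,0,0,0,0,0],[0,0,0,0,0,0,0],[0,0,0,0,0,0,0]]
  ]
}}

```text
clock: 12.3
eef_pos: [460.4, -121.5, 65.6]
tool_rot: [3.136, 0.003, 1.584]
force: [0.7, -5.4, -4.5]
width: 10.4
gripper_force: 61.8
```

Emit:
{"fn": "creep_tool", "kwargs": {
  "increments": [
    [[0,-3,0,0,0,0,0],[0,-2,0,0,0,0,0],[0,0,0,0,0,0,0],[0,0,0,0,0,0,0]]
  ]
}}

```text
clock: 12.7
eef_pos: [460.4, -121.5, 65.6]
tool_rot: [3.128, 0.005, 1.585]
force: [10.7, -3.9, -13.4]
width: 10.3
gripper_force: 60.4
```

Emit:
{"fn": "creep_tool", "kwargs": {
  "increments": [
    [[0,4,0,0,0,0,40],[0,0,0,0,0,0,40],[0,0,0,0,0,0,40],[0,0,-40,0,0,0,40],[0,0,-40,0,0,0,40],[0,0,-40,0,0,0,85],[0,0,-40,0,0,0,85],[0,40,-40,0,0,0,85],[0,0,0,0,0,0,85],[0,0,0,0,0,0,85]]
  ]
}}

```text
clock: 13.7
eef_pos: [492.4, -119.0, 260.8]
tool_rot: [3.14, -0.0, 1.586]
force: [-0.4, 0.7, -0.4]
width: 84.8
gripper_force: 0.0
```

```bash
python3 - <<'E'
from h import *
st(); grab('wrist','w4'); grab('top','t4')
y=.011
for i,sy in enumerate((80,0,-80)):
    p=np.array([460.4,-117])+np.array([75*np.cos(y)-sy*np.sin(y),75*np.sin(y)+sy*np.cos(y)]); print(p.round(1),proj('w4',[*p,65]).round(1))
E
```

```text
13.7 [ 492.4 -119.   260.8] [ 3.14  -0.     1.586] [-0.4  0.7 -0.4] 84.75549676294732 0.0 [-0.07  0.4   0.36  1.88 -0.18  0.88  0.39]
[534.5 -36.2] [[358.   95.9]]
[ 535.4 -116.2] [[354.6 171.5]]
[ 536.3 -196.2] [[351.7 236.8]]
```

View pics/w4.png

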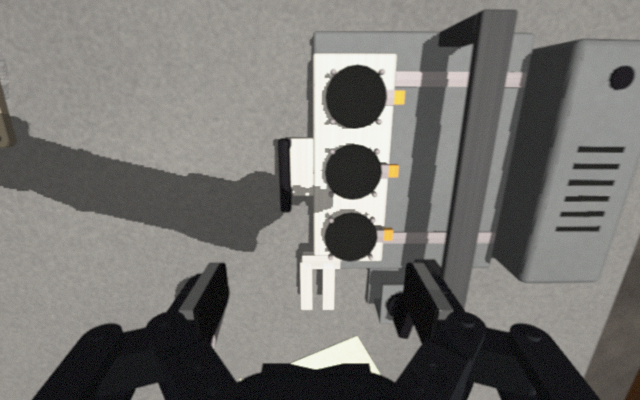

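The carriage is out. The pads are at about (356,97), (353,171) and (351,236), within 2 px of the predictions. I'll refine the pad centres and fit the tins' tops from the top and wrist pictures.

```bash
python3 - <<'E'
from h import *
g=cv2.imread('pics/w4.png',0)
for p in ([356,97],[353,171],[351,236]):
    m=(g<75).astype(np.uint8); m=cv2.morphologyEx(m,cv2.MORPH_OPEN,np.ones((9,9)))
    n,l,s,c=cv2.connectedComponentsWithStats(m); i=l[p[1],p[0]]; print(c[i].round(1),s[i],back('w4',c[i],65).round(1))
g=cv2.imread('pics/t4.png',0)
im=cv2.imread('pics/t4.png')[180:290,200:300]; cv2.imwrite('pics/c4.png',cv2.resize(im,None,fx=5,fy=5,interpolation=3))
b=lambda u,z: np.round(back('top0',u,z),1)[:,:2].tolist()
m=(g>170).astype(np.uint8); n,l,s,c=cv2.connectedComponentsWithStats(m)
for i in range(1,n):
    if 150<s[i][4]<2000: print(c[i].round(1),s[i],back('t4',c[i],45).round(1))
E
```

```text
[355.5  96.4] [ 327   66   58   62 2897] [[532.  -36.8  65. ]]
[352.8 171.4] [ 326  145   55   53 2336] [[ 533.3 -116.    65. ]]
[350.5 236.3] [ 326  213   50   47 1903] [[ 534.8 -195.5   65. ]]
[246.6 148.2] [230 132  34  33 869] [[703.7 249.2  45. ]]
[357.6 209.6] [333 181  55  51 983] [[527.9 -60.5  45. ]]
[242.9 208.4] [233 199  20  20 313] [[533.5 257.4  45. ]]
[246.3 254.6] [237 245  20  20 326] [[405.8 246.9  45. ]]
[558.9 288.4] [536 260  52  49 806] [[ 297.6 -636.5   45. ]]
[ 63.  288.3] [ 51 271  31  37 264] [[308.9 773.5  45. ]]
[318.6 376.3] [301 364  54  36 881] [[74.2 51.1 45. ]]
```

Emit:
{"fn": "creep_tool", "kwargs": {
  "increments": [
    [[46.3,5.7,0,0,0,0,85],[46.3,5.7,0,0,0,0,85],[46.3,5.7,0,0,0,0,85],[46.3,5.7,0,0,0,0,85],[46.3,5.7,0,0,0,0,85],[46.3,5.7,10,0,0,0,85],[46.3,5.7,20,0,0,0,85],[46.3,5.7,20,0,0,0,85],[0,0,30,0,0,0,85],[0,0,30,0,0,0,85],[0,0,0,0,0,0,85],[0,0,0,0,0,0,85]]
  ]
}}

```text
clock: 15.0
eef_pos: [531.4, 249.1, 150.1]
tool_rot: [-3.139, 0.002, 1.584]
force: [0.3, -0.4, 0.2]
width: 85.2
gripper_force: 0.0
```

```bash
python3 - <<'E'
from h import *
st(); g=cv2.cvtColor(grab('wrist','w5'),cv2.COLOR_BGR2GRAY); to([532,252,15],1.582)
print(proj('w5',[532,252,45]))
m=(g>165).astype(np.uint8); n,l,s,c=cv2.connectedComponentsWithStats(m)
for i in range(1,n):
    if s[i][4]>400: print(c[i].round(1),s[i],back('w5',c[i],45).round(1))
E
```

```text
15.0 [531.4 249.1 150.1] [-3.139e+00  2.000e-03  1.584e+00] [ 0.3 -0.4  0.2] 85.22594048715432 0.0 [-0.65  0.65  0.26  1.78 -0.24  0.74 -0.25]
d [  2.6  -0.5 136.3]
rotvec [0.    0.    0.002]
[[317.41511476 195.74269732]]
[320.9 175.7] [285 159  67  47 518] [[534.6 269.3  45. ]]
[318.  187.8] [ 291  165   54   46 1929] [[532.4 258.9  45. ]]
[162.1 189.9] [133 169  66  59 554] [[401.9 255.4  45. ]]
[543.8 231.8] [  478   173   131   118 10974] [[731.5 221.5  45. ]]
[165.1 199.8] [ 139  175   54   51 2044] [[403.2 246.6  45. ]]
```

View pics/w5.png

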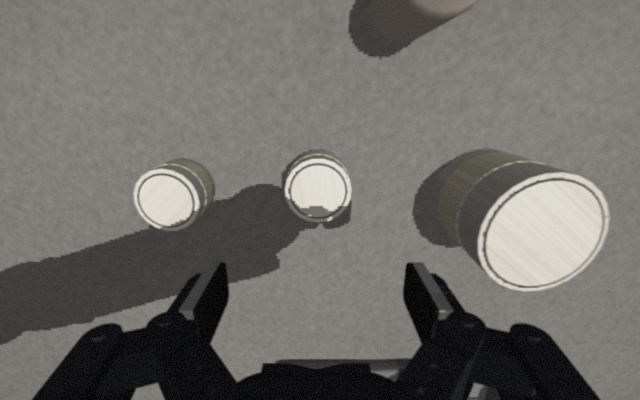

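Tin A's lid is centred at (318,191), which gives about (532,256). Tin B's lid at (167,198) gives about (405,248). Grasping A.

Emit:
{"fn": "creep_tool", "kwargs": {
  "increments": [
    [[7,0,20,0,0,0,85],[0,0,35,0,0,0,85],[0,0,35,0,0,0,85],[0,0,30,0,0,0,85],[0,0,15,0,0,0,85],[0,0,0,0,0,0,85],[0,0,0,0,0,0,40],[0,0,0,0,0,0,40],[0,0,0,0,0,0,40],[0,0,0,0,0,0,40],[0,0,0,0,0,0,40]]
  ]
}}

```text
clock: 16.15
eef_pos: [533.6, 257.8, 18.1]
tool_rot: [3.138, -0.002, 1.585]
force: [-0.1, 0.0, 5.3]
width: 54.5
gripper_force: 63.0
```

Emit:
{"fn": "creep_tool", "kwargs": {
  "increments": [
    [[0,0,-10,0,0,0,40],[0,0,-20,0,0,0,40],[0,0,-40,0,0,0,40],[0,0,-40,0,0,0,40],[0,0,-30,0,0,0,40],[0,0,0,0,0,0,40],[0,0,0,0,0,0,40]]
  ]
}}

```text
clock: 16.85
eef_pos: [532.3, 257.5, 157.2]
tool_rot: [3.14, -0.001, 1.585]
force: [-0.4, 0.3, -2.2]
width: 54.2
gripper_force: 63.7
```

```bash
python3 - <<'E'
from h import *
st(); to([534.0,-36.6,155],1.582)
E
```

```text
16.85 [532.3 257.5 157.2] [ 3.140e+00 -1.000e-03  1.585e+00] [-0.4  0.3 -2.2] 54.247247790311505 63.6701238155365 [-0.67  0.65  0.27  1.77 -0.24  0.76 -0.26]
d [-294.1   -2.5    1.8]
rotvec [ 0.002 -0.001  0.003]
```

Emit:
{"fn": "creep_tool", "kwargs": {
  "increments": [
    [[-42,-0.3,0,0,0,0,40],[-42,-0.3,0,0,0,0,40],[-42,-0.3,0,0,0,0,40],[-42,-0.3,0,0,0,0,40],[-42,-0.3,0,0,0,0,40],[-42,-0.3,0,0,0,0,40],[-42,-0.3,0,0,0,0,40],[0,0,25,0,0,0,40],[0,0,25,0,0,0,40],[0,0,0,0,0,0,40],[0,0,0,0,0,0,40]]
  ]
}}

```text
clock: 17.95
eef_pos: [533.2, -36.6, 105.0]
tool_rot: [-3.139, -0.0, 1.585]
force: [0.8, -0.2, -1.7]
width: 54.1
gripper_force: 63.8
```

```bash
python3 - <<'E'
from h import *
st(); grab('wrist','w6'); to([534.0,-36.6,83],1.582)
z=status.read_state()['eef_pos'][2]-18+45
print(proj('w6',[[534.5,-36.6,65],[534.5,-4.6,65],[502.5,-36.6,65],[566.5,-36.6,65],[534.5,-36.6,z],[506.5,-36.6,z],[562.5,-36.6,z],[534.5,-8.6,z],[534.5,-64.6,z]]).round(0))
E
```

```text
17.95 [533.2 -36.6 105. ] [-3.139 -0.     1.585] [ 0.8 -0.2 -1.7] 54.06335829129161 63.83180379867554 [-0.12  0.66  0.2   1.95 -0.23  0.55  0.26]
d [ 0.  -0.1 22.8]
rotvec [-0.001  0.     0.003]
[[319. 231.]
 [320. 183.]
 [269. 231.]
 [368. 232.]
 [319. 296.]
 [256. 295.]
 [383. 297.]
 [321. 238.]
 [318. 346.]]
```

View pics/w6.png

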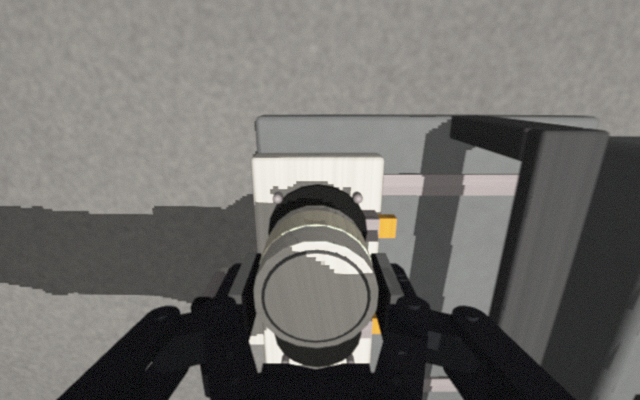

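Pins at (278,198) and (359,197) put the seat's x within 0.5 mm of the hold. I'll check the tin's fore-aft offset in the grip numerically.

```bash
python3 - <<'E'
from h import *
g=cv2.imread('pics/w6.png',0)
print(g[180:262,318].tolist()); print(g[325:370,318].tolist()); print(g[330:366,300].tolist())
print(g[198,270:290].tolist(),proj('w6',[[534.2-24.6,-36.6+24.6,71],[534.2+24.6,-36.6+24.6,71],[534.2,-4.6,65],[534.2,-68.6,65]]).round(1))
E
```

```text
[230, 162, 129, 114, 69, 25, 38, 38, 38, 42, 34, 41, 37, 36, 31, 38, 34, 37, 31, 18, 23, 17, 19, 14, 27, 64, 101, 100, 92, 95, 110, 118, 121, 122, 118, 115, 118, 118, 121, 120, 117, 102, 100, 123, 186, 224, 158, 108, 113, 114, 107, 110, 116, 116, 114, 114, 112, 112, 108, 116, 124, 188, 240, 241, 239, 238, 238, 238, 233, 197, 112, 85, 100, 162, 233, 241, 240, 241, 240, 239, 230, 164]
[129, 130, 129, 129, 126, 131, 129, 129, 131, 126, 125, 128, 129, 128, 121, 86, 64, 92, 117, 125, 129, 124, 98, 62, 42, 38, 37, 35, 42, 31, 37, 43, 39, 40, 35, 36, 32, 36, 39, 32, 36, 62, 95, 95, 46]
[126, 129, 132, 127, 128, 128, 128, 125, 94, 66, 85, 113, 127, 127, 124, 104, 68, 40, 40, 35, 37, 36, 39, 33, 38, 38, 37, 39, 32, 36, 32, 30, 50, 128, 202, 146]
[235, 232, 198, 161, 160, 178, 195, 202, 195, 182, 164, 133, 91, 53, 33, 34, 36, 44, 33, 35] [[277.8 197.4]
 [359.9 198.6]
 [319.  183.4]
 [317.4 274.6]]
```

Tin centred within about 1 mm. Lowering and pressing.

Emit:
{"fn": "creep_tool", "kwargs": {
  "increments": [
    [[0.7,1,8,0,0,0,40],[0,0,8,0,0,0,40],[0,0,5,0,0,0,40],[0,0,3,0,0,0,40],[0,0,0,0,0,0,40],[0,0,0,0,0,0,40]]
  ]
}}

```text
clock: 18.6
eef_pos: [534.9, -35.9, 82.0]
tool_rot: [-3.141, -0.0, 1.585]
force: [-2.1, 1.1, 3.1]
width: 54.4
gripper_force: 64.3
```

Emit:
{"fn": "creep_tool", "kwargs": {
  "increments": [
    [[0,0,4,0,0,0,40],[0,0,4,0,0,0,40],[0,0,4,0,0,0,40],[0,0,3,0,0,0,40],[0,0,0,0,0,0,40],[0,0,0,0,0,0,40]]
  ]
}}

```text
clock: 19.2
eef_pos: [536.5, -35.9, 68.0]
tool_rot: [3.139, -0.0, 1.585]
force: [0.5, 1.2, 9.8]
width: 54.1
gripper_force: 65.0
```

Emit:
{"fn": "creep_tool", "kwargs": {
  "increments": [
    [[0,0,1,0,0,0,40],[0,0,0.5,0,0,0,40],[0,0,0,0,0,0,40],[0,0,0,0,0,0,40],[0,0,0,0,0,0,40],[0,0,0,0,0,0,40],[0,0,0,0,0,0,40],[0,0,0,0,0,0,40],[0,0,0,0,0,0,40],[0,0,0,0,0,0,40],[0,0,0,0,0,0,40],[0,0,0,0,0,0,40]]
  ]
}}

```text
clock: 20.4
eef_pos: [537.7, -35.8, 67.9]
tool_rot: [3.136, -0.001, 1.585]
force: [-1.7, 1.9, 19.6]
width: 54.3
gripper_force: 66.0
```

Emit:
{"fn": "creep_tool", "kwargs": {
  "increments": [
    [[0,0,-2,0,0,0,40],[0,0,-1,0,0,0,40],[0,0,0,0,0,0,40],[0,0,0,0,0,0,40]]
  ]
}}

```text
clock: 20.8
eef_pos: [537.7, -35.9, 69.6]
tool_rot: [3.136, -0.0, 1.585]
force: [1.4, 2.0, 6.2]
width: 54.0
gripper_force: 64.9
```

Emit:
{"fn": "creep_tool", "kwargs": {
  "increments": [
    [[0,0,0,0,0,0,85],[0,0,0,0,0,0,85],[0,0,0,0,0,0,85],[0,0,0,0,0,0,85],[0,0,-20,0,0,0,85],[0,0,-40,0,0,0,85],[0,0,-40,0,0,0,85],[0,0,-30,0,0,0,85],[0,0,0,0,0,0,85],[0,0,0,0,0,0,85]]
  ]
}}

```text
clock: 21.8
eef_pos: [535.2, -36.1, 198.6]
tool_rot: [3.141, -0.0, 1.585]
force: [-0.4, 1.0, -0.7]
width: 84.8
gripper_force: 0.0
```

```bash
python3 - <<'E'
from h import *
st(); grab('wrist','w7'); grab('top','t7'); 
print('up',proj('w7',[[506.5,-36.6,110],[562.5,-36.6,110],[534.5,-8.6,110],[534.5,-64.6,110]]).round(0).tolist())
print('dn',proj('w7',[[506.5,-36.6,98],[562.5,-36.6,98],[534.5,-8.6,98],[534.5,-64.6,98]]).round(0).tolist())
to([405,247.5,150],1.582)
g=cv2.imread('pics/t7.png',0); m=(g>170).astype(np.uint8); n,l,s,c=cv2.connectedComponentsWithStats(m)
for i in range(1,n):
    if 150<s[i][4]<2000: print(c[i].round(1),s[i],back('t7',c[i],45).round(1))
E
```

```text
21.8 [535.2 -36.1 198.6] [ 3.141 -0.     1.585] [-0.4  1.  -0.7] 84.77945531883412 0.0 [-0.16  0.52  0.26  1.88 -0.18  0.77  0.21]
up [[280.0, 206.0], [351.0, 207.0], [316.0, 172.0], [315.0, 239.0]]
dn [[281.0, 201.0], [349.0, 202.0], [316.0, 168.0], [315.0, 232.0]]
d [ 285.2 -125.    47.5]
rotvec [-0.003 -0.     0.003]
[246.5 148.2] [230 132  34  33 865] [[703.7 249.3  45. ]]
[336. 203.] [333 181   8  42 181] [[546.9  -0.9  45. ]]
[419.7 210.1] [393 180  57  48 827] [[ 525.5 -234.4   45. ]]
[246.3 254.6] [237 245  20  20 326] [[405.9 246.8  45. ]]
[558.9 288.4] [536 260  52  49 806] [[ 297.6 -636.5   45. ]]
[ 62.5 288. ] [ 51 271  31  37 226] [[309.8 774.8  45. ]]
[334.5 373. ] [ 308  360   53   28 1132] [[82.8  7.8 45. ]]
```

View pics/w7.png

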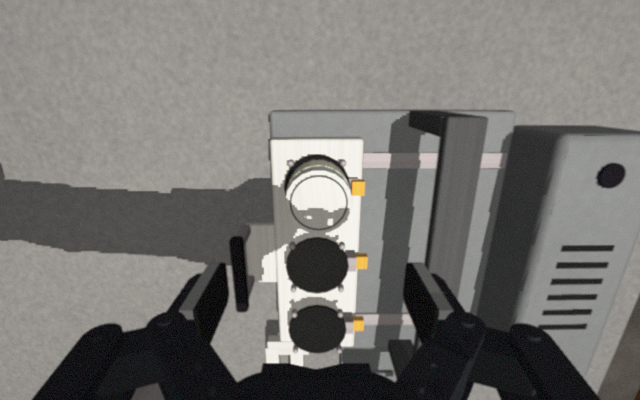

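Tin in seat 1: its rim's lower edge at row 231 matches the pressed-down prediction (232, against 239 if up), and its bolt at (358,188) has moved toward the pad. It has latched. Going to tin B.

Emit:
{"fn": "creep_tool", "kwargs": {
  "increments": [
    [[40.7,-17.9,0,0,0,0,85],[40.7,-17.9,0,0,0,0,85],[40.7,-17.9,0,0,0,0,85],[40.7,-17.9,0,0,0,0,85],[40.7,-17.9,0,0,0,0,85],[40.7,-17.9,0,0,0,0,85],[40.7,-17.9,0,0,0,0,85],[0,0,24,0,0,0,85],[0,0,24,0,0,0,85],[0,0,0,0,0,0,85],[0,0,0,0,0,0,85]]
  ]
}}

```text
clock: 23.0
eef_pos: [405.4, 246.2, 149.5]
tool_rot: [-3.139, 0.002, 1.584]
force: [0.9, -0.3, -0.1]
width: 84.6
gripper_force: 0.0
```

```bash
python3 - <<'E'
from h import *
st(); g=cv2.cvtColor(grab('wrist','w8'),cv2.COLOR_BGR2GRAY); to([405,247.5,17],1.582)
m=(g>165).astype(np.uint8); n,l,s,c=cv2.connectedComponentsWithStats(m)
for i in range(1,n):
    if s[i][4]>400: print(c[i].round(1),s[i],back('w8',c[i],45).round(1))
for x in (405,): print(proj('w8',[[x-28,247.5,45],[x+28,247.5,45],[x,275.5,45],[x,219.5,45]]).round(0).tolist())
E
```

```text
23.0 [405.4 246.2 149.5] [-3.139e+00  2.000e-03  1.584e+00] [ 0.9 -0.3 -0.1] 84.64497389873226 0.0 [-0.77  0.52  0.24  2.08 -0.22  0.56 -0.36]
d [  1.1  -1.  133.3]
rotvec [-0.001  0.001  0.002]
[319.7 180.8] [283 167  66  39 439] [[407.7 262.2  45. ]]
[316.  192.3] [ 289  174   53   36 1470] [[404.8 252.2  45. ]]
[[283.0, 197.0], [350.0, 198.0], [317.0, 165.0], [316.0, 228.0]]
```

Emit:
{"fn": "creep_tool", "kwargs": {
  "increments": [
    [[0,0,20,0,0,0,85],[0,0,35,0,0,0,85],[0,0,35,0,0,0,85],[0,0,28,0,0,0,85],[0,0,14,0,0,0,85],[0,0,0,0,0,0,85],[0,0,0,0,0,0,40],[0,0,0,0,0,0,40],[0,0,0,0,0,0,40],[0,0,0,0,0,0,40],[0,0,0,0,0,0,40]]
  ]
}}

```text
clock: 24.15
eef_pos: [406.6, 247.4, 19.9]
tool_rot: [3.14, -0.001, 1.585]
force: [-1.7, -0.7, 5.2]
width: 54.3
gripper_force: 62.4
```

Emit:
{"fn": "creep_tool", "kwargs": {
  "increments": [
    [[0,0,-10,0,0,0,40],[0,0,-20,0,0,0,40],[0,0,-40,0,0,0,40],[0,0,-40,0,0,0,40],[0,0,-40,0,0,0,40],[0,0,0,0,0,0,40],[0,0,0,0,0,0,40]]
  ]
}}

```text
clock: 24.85
eef_pos: [406.0, 247.5, 169.7]
tool_rot: [3.14, -0.002, 1.585]
force: [0.4, -0.3, -2.6]
width: 54.3
gripper_force: 64.2
```

```bash
python3 - <<'E'
from h import *
st(); to([536,-195.8,165],1.582)
E
```

```text
24.85 [406.  247.5 169.7] [ 3.140e+00 -2.000e-03  1.585e+00] [ 0.4 -0.3 -2.6] 54.25074997604207 64.1684103012085 [-0.8   0.49  0.28  2.06 -0.23  0.61 -0.35]
d [-445.1  123.6    4.1]
rotvec [ 0.002 -0.002  0.003]
```

Emit:
{"fn": "creep_tool", "kwargs": {
  "increments": [
    [[-40.5,11.2,0,0,0,0,40],[-40.5,11.2,0,0,0,0,40],[-40.5,11.2,0,0,0,0,40],[-40.5,11.2,0,0,0,0,40],[-40.5,11.2,0,0,0,0,40],[-40.5,11.2,0,0,0,0,40],[-40.5,11.2,0,0,0,0,40],[-40.5,11.2,0,0,0,0,40],[-40.5,11.2,0,0,0,0,40],[-40.5,11.2,0,0,0,0,40],[-40.1,11.4,0,0,0,0,40],[0,0,0,0,0,0,40]]
  ]
}}

```text
clock: 26.05
eef_pos: [535.0, -204.2, 167.0]
tool_rot: [-3.141, 0.005, 1.576]
force: [-0.5, 0.8, -1.9]
width: 54.3
gripper_force: 64.1
```

Emit:
{"fn": "creep_tool", "kwargs": {
  "increments": [
    [[0,0,30,0,0,0,40],[0,0,32,0,0,0,40],[0,0,0,0,0,0,40],[0,0,0,0,0,0,40]]
  ]
}}

```text
clock: 26.45
eef_pos: [534.4, -195.7, 105.3]
tool_rot: [-3.138, -0.001, 1.585]
force: [1.2, -0.1, -1.4]
width: 54.3
gripper_force: 64.3
```

```bash
python3 - <<'E'
from h import *
st(); g=cv2.cvtColor(grab('wrist','w9'),cv2.COLOR_BGR2GRAY); to([536,-195.8,85],1.582)
z=status.read_state()['eef_pos'][2]-20+45; c=np.array([536,-195.8]); x,y=c
print('rim',proj('w9',[[x-28,y,z],[x+28,y,z],[x,y+28,z],[x,y-28,z]]).round(1).tolist())
p=proj('w9',[[x-24.6,y+24.6,71],[x+24.6,y+24.6,71],[x,y+32,65]]).round(1); print('pins,pad edge',p.tolist())
u=int(p[2][0]); 
print(g[170:255,u].tolist()); print(g[335:360,u].tolist())
v=int(p[0][1]); print(v,g[v,260:300].tolist(),g[v,340:375].tolist())
E
```

```text
26.45 [ 534.4 -195.7  105.3] [-3.138e+00 -1.000e-03  1.585e+00] [ 1.2 -0.1 -1.4] 54.28997691889619 64.31349992752075 [ 0.18  0.69  0.19  1.86 -0.22  0.61  0.52]
d [ 0.4  0.5 21.5]
rotvec [-0.    -0.     0.003]
rim [[256.9, 292.7], [383.3, 294.5], [321.4, 236.2], [319.0, 343.8]]
pins,pad edge [[278.9, 197.5], [360.9, 198.7], [320.1, 183.5]]
[239, 239, 241, 240, 240, 238, 240, 240, 240, 240, 240, 235, 185, 138, 133, 120, 83, 45, 36, 36, 39, 38, 33, 35, 37, 42, 31, 32, 23, 24, 20, 19, 22, 46, 82, 102, 107, 104, 111, 120, 125, 122, 125, 124, 124, 122, 126, 123, 121, 123, 122, 138, 183, 224, 156, 108, 112, 111, 115, 114, 114, 115, 114, 112, 111, 114, 106, 110, 157, 231, 240, 242, 240, 240, 241, 239, 227, 140, 91, 97, 138, 213, 237, 238, 237]
[123, 96, 72, 82, 112, 125, 128, 129, 137, 143, 146, 148, 150, 148, 147, 150, 147, 148, 148, 147, 147, 151, 150, 152, 156]
197 [176, 217, 233, 241, 241, 240, 238, 238, 237, 235, 238, 238, 241, 239, 240, 240, 240, 239, 235, 228, 179, 133, 134, 146, 152, 151, 142, 125, 103, 93, 114, 107, 88, 56, 37, 36, 39, 43, 39, 38] [39, 38, 39, 38, 38, 33, 41, 40, 43, 35, 37, 37, 36, 33, 37, 54, 120, 186, 197, 149, 100, 88, 110, 133, 146, 152, 151, 146, 165, 224, 240, 238, 240, 239, 238]
```

View pics/w9.png

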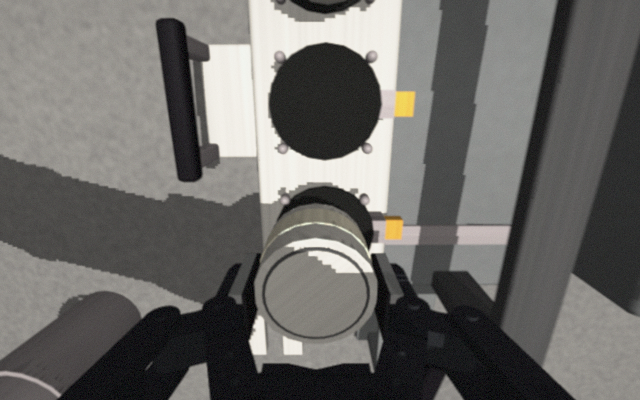

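The seat 3 pins sit at (285,200) and (365,199), so the carriage has shifted about 3 mm toward home during the first press. I'll line up to it, set the tin down, and draw it back to the stop before pressing.

Emit:
{"fn": "creep_tool", "kwargs": {
  "increments": [
    [[0,4.5,5,0,0,0,40],[0,0,8,0,0,0,40],[0,0,5,0,0,0,40],[0,0,3,0,0,0,40],[0,0,0,0,0,0,40],[0,0,0,0,0,0,40]]
  ]
}}

```text
clock: 27.1
eef_pos: [540.0, -196.3, 85.3]
tool_rot: [3.142, 0.0, 1.585]
force: [0.6, -0.4, -3.9]
width: 54.5
gripper_force: 64.7
```

Emit:
{"fn": "creep_tool", "kwargs": {
  "increments": [
    [[0,-2,0,0,0,0,40],[0,-2,0,0,0,0,40],[0,-2,0,0,0,0,40],[0,-2,0,0,0,0,40],[0,0,0,0,0,0,40],[0,0,0,0,0,0,40]]
  ]
}}

```text
clock: 27.7
eef_pos: [532.4, -196.3, 85.4]
tool_rot: [3.141, -0.0, 1.585]
force: [1.8, 0.9, -2.3]
width: 54.2
gripper_force: 64.6
```

Emit:
{"fn": "creep_tool", "kwargs": {
  "increments": [
    [[0,-1.5,0,0,0,0,40],[0,0,0,0,0,0,40],[0,0,0,0,0,0,40]]
  ]
}}

```text
clock: 28.0
eef_pos: [530.9, -196.3, 85.4]
tool_rot: [3.141, 0.0, 1.585]
force: [2.5, 0.9, -3.1]
width: 54.2
gripper_force: 64.6
```

```bash
python3 - <<'E'
from h import *
im=grab('wrist','w10'); st(); x,y=535.2,-196.2
print('seat2 for bar at 460.4',proj('w10',[[535.0,-116.2,65]]).round(1),'pins s3',proj('w10',[[x-24.6,y+24.6,71],[x+24.6,y+24.6,71]]).round(1))
g=cv2.cvtColor(im,cv2.COLOR_BGR2GRAY)
m=cv2.morphologyEx((g<75).astype(np.uint8),cv2.MORPH_OPEN,np.ones((9,9))); n,l,s,c=cv2.connectedComponentsWithStats(m)
for i in range(1,n):
    if s[i][4]>2000: print(c[i].round(1),s[i],back('w10',c[i],65).round(1))
cv2.imwrite('pics/c10.png',cv2.resize(im[0:380,150:420],None,fx=1.5,fy=1.5))
E
```

```text
28.05 [ 530.9 -196.3   85.4] [3.141 0.    1.585] [ 3.2  0.4 -2.3] 54.03644843910017 64.59688425064087 [ 0.19  0.72  0.18  1.88 -0.23  0.56  0.53]
seat2 for bar at 460.4 [[327.  101.4]] pins s3 [[279.5 208.7]
 [370.7 209.9]]
[372.1 317.8] [   53     0   576   400 43490] [[ 567.2 -247.3   65. ]]
[161.3  95. ] [ 133    5   56  186 5927] [[ 452.1 -114.    65. ]]
[326.2  99.5] [  265    35   124   130 12740] [[ 534.6 -115.3   65. ]]
```

View pics/c10.png

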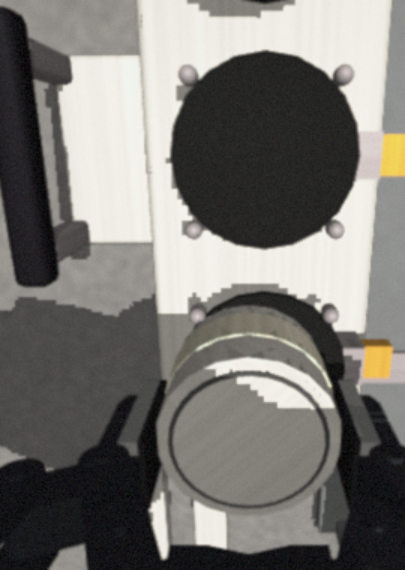

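Seat 2 now measures x = 534.6, so the carriage is at its stop again, and the tin touches the front pins. I'll centre it by +3 mm and press.

Emit:
{"fn": "creep_tool", "kwargs": {
  "increments": [
    [[0,3,0,0,0,0,40],[0,0,2,0,0,0,40],[0,-0.4,4,0,0,0,40],[0,-0.4,4,0,0,0,40],[0,-0.4,4,0,0,0,40],[0,-0.4,2,0,0,0,40],[0,-0.4,1,0,0,0,40],[0,0,0,0,0,0,40],[0,0,0,0,0,0,40]]
  ]
}}

```text
clock: 28.95
eef_pos: [533.0, -196.6, 69.8]
tool_rot: [3.138, 0.0, 1.585]
force: [-1.3, 2.2, 14.3]
width: 54.6
gripper_force: 66.2
```

Emit:
{"fn": "creep_tool", "kwargs": {
  "increments": [
    [[0,0,0,0,0,0,40],[0,0,0,0,0,0,40],[0,0,0,0,0,0,40],[0,0,0,0,0,0,40],[0,0,0,0,0,0,40],[0,0,0,0,0,0,40],[0,0,0,0,0,0,40],[0,0,0,0,0,0,40],[0,0,0,0,0,0,40],[0,0,0,0,0,0,40]]
  ]
}}

```text
clock: 29.95
eef_pos: [533.0, -196.5, 69.8]
tool_rot: [3.138, 0.0, 1.585]
force: [0.2, 2.5, 13.4]
width: 54.2
gripper_force: 66.2
```

Emit:
{"fn": "creep_tool", "kwargs": {
  "increments": [
    [[0,0,-1.5,0,0,0,40],[0,0,-1,0,0,0,40],[0,0,0,0,0,0,85],[0,0,0,0,0,0,85],[0,0,0,0,0,0,85],[0,0,0,0,0,0,85],[0,0,-20,0,0,0,85],[0,0,-40,0,0,0,85],[0,0,-40,0,0,0,85],[40,0,-30,0,0,0,85],[20,0,0,0,0,0,85],[0,0,0,0,0,0,85]]
  ]
}}

```text
clock: 31.15
eef_pos: [531.3, -132.4, 201.5]
tool_rot: [3.14, -0.002, 1.59]
force: [-0.1, 0.3, -0.0]
width: 84.7
gripper_force: 0.0
```

```bash
python3 - <<'E'
from h import *
st(); im=grab('wrist','w11'); g=cv2.cvtColor(im,cv2.COLOR_BGR2GRAY)
hsv=cv2.cvtColor(im,cv2.COLOR_BGR2HSV); m=cv2.inRange(hsv,(15,150,120),(30,255,255)); n,l,s,c=cv2.connectedComponentsWithStats(m)
for i in range(1,n):
    if s[i][4]>40: print('bolt',back('w11',c[i],57).round(1),s[i])
for h in (110,98): print(h,proj('w11',[[507.4,-196,h],[563.4,-196,h],[535.4,-168,h],[535.4,-224,h],[506.5,-36,h],[562.5,-36,h],[534.5,-8,h],[534.5,-64,h]]).round(0).tolist())
cv2.imwrite('pics/c11.png',cv2.resize(im[0:400,200:520],None,fx=1.5,fy=1.5))
E
```

```text
31.15 [ 531.3 -132.4  201.5] [ 3.14e+00 -2.00e-03  1.59e+00] [-0.1  0.3 -0. ] 84.65157480622467 0.0 [ 0.03  0.53  0.25  1.84 -0.18  0.79  0.39]
bolt [[573.1 -37.7  57. ]] [361  75  12  15 157]
bolt [[ 581.1 -116.8   57. ]] [364 165  11  14 145]
bolt [[ 574.7 -196.2   57. ]] [352 240  12  14 143]
110 [[287.0, 274.0], [352.0, 275.0], [320.0, 245.0], [319.0, 301.0], [284.0, 75.0], [363.0, 76.0], [325.0, 31.0], [322.0, 116.0]]
98 [[288.0, 266.0], [350.0, 267.0], [320.0, 239.0], [319.0, 293.0], [285.0, 76.0], [361.0, 77.0], [324.0, 34.0], [322.0, 115.0]]
```

View pics/c11.png

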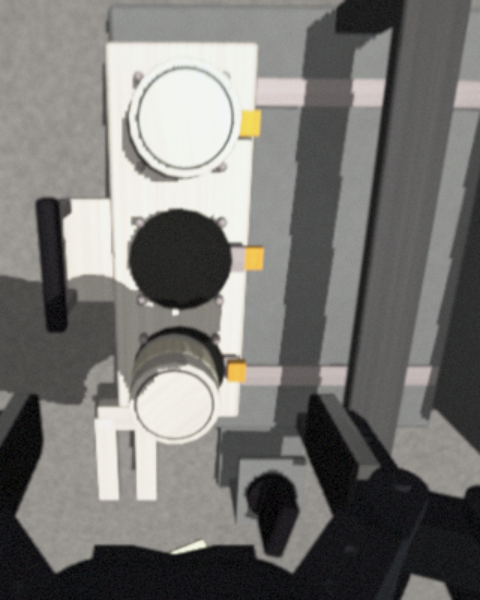

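Bolts 1 and 3 stand 7–8 mm further in than the empty seat's bolt 2, so both tins are latched. Now to the pull bar.

Emit:
{"fn": "creep_tool", "kwargs": {
  "increments": [
    [[8,-36,0,0,0,0,40],[8,-35,0,0,0,0.004,40],[0,0,20,0,0,0,40],[0,0,20,0,0,0,40],[0,0,0,0,0,0,40],[0,0,0,0,0,0,40]]
  ]
}}

```text
clock: 31.8
eef_pos: [459.1, -122.5, 160.5]
tool_rot: [-3.14, 0.0, 1.579]
force: [0.2, 0.0, 0.4]
width: 40.3
gripper_force: 0.0
```

```bash
python3 - <<'E'
from h import *
st(); to([460.4,-117,65],1.582); im=grab('wrist','w12'); g=cv2.cvtColor(im,cv2.COLOR_BGR2GRAY)
p=proj('w12',[[460.4,-97,86],[460.4,-117,86]]).round(1); print(p)
for q in p: 
    v=int(q[1]); r=g[v,260:380]; print(np.where(r<60)[0]+260)
E
```

```text
31.8 [ 459.1 -122.5  160.5] [-3.14   0.     1.579] [0.2 0.  0.4] 40.30204633127341 0.0 [ 0.04  0.5   0.23  2.07 -0.2   0.59  0.41]
d [ 5.5  1.5 95.5]
rotvec [-0.002  0.    -0.003]
[[318.7 179.1]
 [318.4 205.3]]
[310 311 312 313 314 315 316 317 318 319 320 321 322 323 324 378 379]
[310 311 312 313 314 315 316 317 318 319 320 321 322 323 324 373 374 375
 376 377 378 379]
```

Emit:
{"fn": "creep_tool", "kwargs": {
  "increments": [
    [[5,0.8,30,0,0,0,40],[0,0,30,0,0,0,40],[0,0,25,0,0,0,40],[0,0,10,0,0,0,40],[0,0,0,0,0,0,0],[0,0,0,0,0,0,0],[0,0,0,0,0,0,0],[0,0,0,0,0,0,0],[0,0,0,0,0,0,0],[0,0,0,0,0,0,0]]
  ]
}}

```text
clock: 32.85
eef_pos: [460.9, -116.8, 66.7]
tool_rot: [3.14, 0.001, 1.581]
force: [-0.9, -1.9, 6.9]
width: 10.8
gripper_force: 61.0
```

Emit:
{"fn": "creep_tool", "kwargs": {
  "increments": [
    [[0,10,0,0,0,0,0],[0,11,0,0,0,0,0],[0,11,0,0,0,0,0],[0,11,0,0,0,0,0],[0,11,0,0,0,0,0],[0,11,0,0,0,0,0],[0,11,0,0,0,0,0],[0,11,0,0,0,0,0],[0,10,0,0,0,0,0],[0,7,0,0,0,0,0],[0,3,0,0,0,0,0],[0,0,0,0,0,0,0]]
  ]
}}

```text
clock: 34.05
eef_pos: [568.5, -115.0, 66.8]
tool_rot: [3.139, -0.0, 1.581]
force: [0.8, 0.5, 3.8]
width: 10.9
gripper_force: 60.8
```

Emit:
{"fn": "creep_tool", "kwargs": {
  "increments": [
    [[0,2,0,0,0,0,0],[0,2,0,0,0,0,0],[0,2,0,0,0,0,0],[0,0,0,0,0,0,0],[0,0,0,0,0,0,0]]
  ]
}}

```text
clock: 34.55
eef_pos: [570.2, -115.0, 66.8]
tool_rot: [-3.136, -0.001, 1.581]
force: [-7.4, 0.6, 12.6]
width: 10.5
gripper_force: 61.9
```

Emit:
{"fn": "creep_tool", "kwargs": {
  "increments": [
    [[0,-3,0,0,0,0,40],[0,0,0,0,0,0,40],[0,0,0,0,0,0,40],[0,0,-40,0,0,0,40],[0,0,-40,0,0,0,40],[0,0,-20,0,0,0,40],[-45,10,0,0,0,0,40],[-45,10,0,0,0,0,40],[-45,10,0,0,0,0.1,40],[-45,10,0,0,0,0.11,40],[0,0,0,0,0,0,40],[0,0,0,0,0,0,40]]
  ]
}}

```text
clock: 35.75
eef_pos: [606.9, -297.0, 165.1]
tool_rot: [-3.141, 0.0, 1.369]
force: [0.7, 0.5, -0.3]
width: 39.9
gripper_force: 0.0
```

```bash
python3 - <<'E'
from h import *
st(); to([608,-297,71],1.375); im=grab('wrist','w13')
u=np.array([np.cos(1.36),np.sin(1.36)]);n=np.array([-u[1],u[0]]);c=np.array([608,-297])
q=[c+a*u*22+b*n*7 for a,b in((1,1),(1,-1),(-1,-1),(-1,1))]; P=proj('w13',[[*x,98] for x in q]); print(P.round(0).tolist())
g=cv2.cvtColor(im,cv2.COLOR_BGR2GRAY); x0,y0=P.min(0).astype(int)-14; x1,y1=P.max(0).astype(int)+14
for v in range(y0,y1,6): print(v,(np.where(g[v,x0:x1]<45)[0]+x0)[[0,-1]].tolist() if (g[v,x0:x1]<45).any() else None)
E
```

```text
35.75 [ 606.9 -297.   165.1] [-3.141  0.     1.369] [ 0.7  0.5 -0.3] 39.93234840894131 0.0 [ 0.25  0.75  0.29  1.51 -0.25  0.92  0.42]
d [ 0.3  1.1 94.1]
rotvec [-0.001  0.    -0.006]
[[308.0, 186.0], [328.0, 186.0], [327.0, 243.0], [308.0, 243.0]]
172 None
178 [309, 324]
184 [301, 332]
190 [297, 336]
196 [296, 338]
202 [295, 338]
208 [297, 336]
214 [302, 331]
220 [308, 326]
226 [308, 326]
232 [308, 325]
238 [310, 324]
244 None
250 None
```

The knob lies as predicted. Descending, gripping and turning it clockwise.

Emit:
{"fn": "creep_tool", "kwargs": {
  "increments": [
    [[0,0,30,0,0,0,40],[0,0,30,0,0,0,40],[0,0,24,0,0,0,40],[0,0,10,0,0,0,40],[0,0,0,0,0,0,0],[0,0,0,0,0,0,0],[0,0,0,0,0,0,0],[0,0,0,0,0,0,0],[0,0,0,0,0,0,0],[0,0,0,0,0,0,0]]
  ]
}}

```text
clock: 36.8
eef_pos: [608.5, -295.0, 72.7]
tool_rot: [3.14, -0.001, 1.371]
force: [2.1, 2.6, 0.9]
width: 12.8
gripper_force: 62.6
```

Emit:
{"fn": "creep_tool", "kwargs": {
  "increments": [
    [[0,0,0,0,0,0.1,0],[0,0,0,0,0,0.1,0],[0,0,0,0,0,0.1,0],[0,0,0,0,0,0.1,0],[0,0,0,0,0,0.1,0],[0,0,0,0,0,0.1,0],[0,0,0,0,0,0.1,0],[0,0,0,0,0,0.1,0],[0,0,0,0,0,0,0]]
  ]
}}

```text
clock: 37.7
eef_pos: [609.6, -295.8, 72.7]
tool_rot: [3.138, -0.002, 0.571]
force: [5.0, 0.6, 0.6]
width: 12.6
gripper_force: 62.6
```

Emit:
{"fn": "creep_tool", "kwargs": {
  "increments": [
    [[0,0,0,0,0,0.1,0],[0,0,0,0,0,0.1,0],[0,0,0,0,0,0.1,0],[0,0,0,0,0,0.1,0],[0,0,0,0,0,0.1,0],[0,0,0,0,0,0.09,0],[0,0,0,0,0,0,0],[0,0,0,0,0,0,0],[0,0,0,0,0,0,0]]
  ]
}}

```text
clock: 38.6
eef_pos: [609.9, -296.7, 72.8]
tool_rot: [3.138, -0.004, -0.011]
force: [6.1, -1.1, -1.8]
width: 12.6
gripper_force: 66.0
```

```bash
python3 -c "
from h import *
print(status.read_state()['torque'])"
```

```text
[-0.17504781 -1.28176893  1.33368922]
```

The torque of 1.3 N m against the stop says tight. Releasing, retreating and checking.

Emit:
{"fn": "creep_tool", "kwargs": {
  "increments": [
    [[0,0,0,0,0,-0.01,40],[0,0,0,0,0,0,40],[0,0,0,0,0,0,40],[0,0,-40,0,0,0,40],[0,0,-40,0,0,0,40],[0,0,-40,0,0,0,85],[0,-45,-40,0,0,0,85],[0,-45,-40,0,0,0,85],[0,-45,0,0,0,0,85],[0,-45,0,0,0,0,85],[0,0,0,0,0,0,85],[0,0,0,0,0,0,85]]
  ]
}}

```text
clock: 39.8
eef_pos: [608.7, -129.7, 258.1]
tool_rot: [-3.141, 0.001, -0.006]
force: [0.3, -1.3, -0.1]
width: 85.2
gripper_force: 0.0
```

```bash
python3 - <<'E'
from h import *
st(); im=grab('wrist','w14')
m=cv2.inRange(cv2.cvtColor(im,cv2.COLOR_BGR2HSV),(15,150,120),(30,255,255)); n,l,s,c=cv2.connectedComponentsWithStats(m)
for i in range(1,n):
    if s[i][4]>30: print('bolt',back('w14',c[i],57).round(1),s[i])
P=proj('w14',[[584,-291,98],[630,-291,98],[630,-305,98],[584,-305,98]]); print(P.round(0).tolist())
g=cv2.cvtColor(im,cv2.COLOR_BGR2GRAY); x0,y0=P.min(0).astype(int)-25; x1,y1=P.max(0).astype(int)+15
for v in range(y0,y1,6): w=np.where(g[v,x0:x1]<30)[0]+x0; print(v,w[[0,-1]].tolist() if len(w) else None)
p=proj('w14',[570.5,-117,86])[0].astype(int); print(p,g[p[1]-12:p[1]+12,p[0]].tolist())
E
```

```text
39.8 [ 608.7 -129.7  258.1] [-3.141e+00  1.000e-03 -6.000e-03] [ 0.3 -1.3 -0.1] 85.17793622153296 0.0 [-0.28  0.67  0.78  1.58 -0.52  1.1  -0.95]
bolt [[ 690.5 -115.9   57. ]] [296  91  12  11 126]
bolt [[ 685.  -195.1   57. ]] [371  96  13  11 134]
bolt [[682.5 -36.7  57. ]] [221 100  13  10 127]
[[471.0, 204.0], [478.0, 160.0], [492.0, 160.0], [484.0, 204.0]]
134 None
140 None
146 None
152 None
158 [463, 478]
164 [454, 487]
170 [450, 487]
176 [449, 486]
182 [451, 485]
188 [459, 484]
194 [464, 483]
200 [473, 479]
206 None
212 None
[303 212] [110, 99, 76, 63, 60, 58, 39, 15, 8, 1, 17, 8, 18, 25, 21, 23, 17, 22, 38, 62, 64, 64, 66, 70]
```

```bash
python3 -c "
from cell import ctrl, eyes, status
print(ctrl.finish_job())"
```

```text
the job is handed in; nothing more can be done
None
```

Job handed in: only two small tins were on the bench, and both are latched (seats 1 and 3), with the carriage pushed fully home, the clamp knob tight against its stop, and the big tin, glue bottle and pen pot never touched; during the first press the carriage slipped about 3 mm off its stop, so I drew it back out before pressing the second tin.

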